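# Pack repaired die cores in reverse order

### The arm

A 6-joint arm with a two-finger parallel gripper is mounted at the origin on the work surface. World frame = base frame: x ahead of the robot, y to its left, z up, the work surface at z = 0. Lengths are in m, angles in rad, forces in N, time in s.
With the tool pointing down it reaches from about 0.35 to 0.975 m from the base axis. Payload 4.9 kg.
Tool frame: the origin (TCP) lies at the very end of the fingers, on their centre line; the grasp point (between the pads) lies 19 mm behind it (pinch_z is the distance from the TCP to the grasp point, in m); z points along the fingers, y is the line along which they close (so a half turn about z gives the same grasp; the last joint's range is limited). The gripper opens to 85 mm and grips with 20 to 120 N. Pads are 22 mm wide; open, the fingers measure 114 mm over their backs; the gripper's body (76 mm by 85 mm) begins 54 mm behind the grasp point. The pads swing forward as they close: fully open they stand 13 mm farther back than shut.
Start: joints at [1.188, 0.053, 1.613, -0, 1.476, -0.119], TCP at [0.163, 0.603, 0.231] pointing down, gripper open.
Joint ranges: [-3.01, 3.01], [-1.01, 2.22], [0.06, 2.58], [-1.02, 4.17], [0.09, 2.62], [-3.14, 3.14]. Speed limits (rad/s): [2.57, 2.57, 3.14, 3.14, 3.14, 3.14].

### API

Orientations are given as a unit quaternion [w, x, y, z].
In Python, from plant import * gives the robot as it stands. The module is installed in compiled form; this text tells all that it offers.
- The arm moves only by the tool play_rows, never from a script. Its arguments are lists of equal length, an entry for each row: "linear": the shift along the world's x, y, z in m, a list of three; "turn": the turn about the world's z in degrees. A call has 1 to 8 rows; each row shifts and turns the commanded pose from where the row before left it; what a row does not reach is not made up. A row lasts 1/8 s, in which the tool goes at most 62.5 mm and 10.7 degrees, less where a joint would pass 70% of its speed; a pose out of reach is approached as far as the arm can. A call is refused whole if a number of a shift passes 0.0625 or a number of a turn 10.7, either way. A call with a gripper value outside its range is refused whole. "hand" is the finger opening in m, from 0 to 0.0854, set as the call begins (left out, the last holds). The fingers move at their own pace and stop on an object; the grip force is fixed at half the most. Time passes only in rows, so rows that do not move let the fingers close. It gives the time, the measured TCP pose, the force, the opening and the grip force at its end, in the units of the state.
- state(): the state, without advancing time (a new reading comes with each control period).
- grab_frame(name): name is "side" or "top" or "wrist"; returns the picture (384x512x3 uint8, red, green, blue); there is no depth.
- camera_info(name): a dict with "camera_matrix" (3x3 intrinsics, pixels), "origin" and "attitude" of the camera in the world; the wrist camera has in their place "mount" (4x4, takes a point from camera to tool coordinates, whose origin is the TCP and whose axes are the flange's). Camera axes: x right, y down, z forward; pixel columns grow to the right and rows downward; lengths in m; the calibration is good to about 2 mm. A picture is of the moment at which its call begins: read the wrist's pose just before it. camera_info takes no time and is no camera call.
- job_done(): hands the job in; it is judged then, once.
Trained networks look in the newest picture that a camera, given by its name, has taken for a name from the list of things; names that differ only in an ending like _2 or _b are one class to them, and where a whole thing is asked for, a point or a joint stands for the part that bears it (a point fixed in the world has none). Each returns a list of dicts, best first, with "p" (0 to 1); they miss things now and then, are a little off and sometimes report something else, mostly with a low value. They report only what shows in the picture. A call takes as long as a camera call. They do not tell look-alikes from the thing itself.
- trace(camera, thing): "region" (384x512 bool, what is visible of it) and "location" ([column, row] in pixels, amid what is visible of it).
The state is a dict: "time": time; "joint_pos": joint angles; "joint_vel": joint speeds; "joint_efforts": joint torques, N m; "tool_pos": TCP position; "tool_rot": TCP orientation; "contact_force": force on the tool from outside, world axes, zero at the start; "ft_torque": the same for the moment, N m; "gripper_width": opening from 0.0 (shut) to 1.0 (fully open); "grasp_force": force on a finger pad.
Only numpy, scipy, OpenCV 4.12 (cv2) and the standard library are available. Lean on these libraries where they do the work, as an engineer would, in place of code of your own. Each camera call takes 0.05 s, during which the arm holds its last target. There are 200 camera calls.

### The job

Pack the three repaired die cores (blue, green and white) from the cooling rack into the wooden crate in reverse order, one to a bay, starting at the crate's yellow end: the core farthest from the rack's yellow end goes into the bay next to the crate's yellow end, the middle core into the second bay and the core nearest the rack's yellow end into the third. Then, when all three are in, stand the loose wooden block in the leftover fourth bay so that nothing can shift. Keep cores and block upright throughout, and leave all of them standing flat on the crate floor.

Things in the scene. Friction and masses are not known exactly. Their poses are not given: they have to be found in the camera images.
- blue (a point): The blue insert: a loose grey metal die core, a square block 44 x 44 x 66 mm whose top carries a round boss 14 mm high (blue, like the blue band round the block near its top), 80 mm tall in all, about 0.35 kg. The point is at its centre, 40 mm above its foot; z is up along it, x and y are square to its sides. It stands upright on the carrier of its own colour, within 4 mm of the carrier's middle, roughly square to it (within 0.1 rad)
- green (a point): The green insert: a loose grey metal die core, a square block 44 x 44 x 66 mm whose top carries two parallel bars 14 mm high (green, like the green band round the block near its top), 80 mm tall in all, about 0.35 kg. The point is at its centre, 40 mm above its foot; z is up along it, x and y are square to its sides. It stands upright on the carrier of its own colour, within 4 mm of the carrier's middle, roughly square to it (within 0.1 rad)
- white (a point): The white insert: a loose grey metal die core, a square block 44 x 44 x 66 mm whose top carries a cross 14 mm high (white, like the white band round the block near its top), 80 mm tall in all, about 0.35 kg. The point is at its centre, 40 mm above its foot; z is up along it, x and y are square to its sides. It stands upright on the carrier of its own colour, within 4 mm of the carrier's middle, roughly square to it (within 0.1 rad)
- carrier_blue: The blue carrier: a flat blue plate 72 x 72 x 6 mm fixed on the rack's deck under the blue insert, square to the rack; it stays there and shows where the blue insert came from. Origin: centre of its underside
- carrier_green: The green carrier: a flat green plate 72 x 72 x 6 mm fixed on the rack's deck under the green insert, square to the rack; it stays there and shows where the green insert came from. Origin: centre of its underside
- carrier_white: The white carrier: a flat white plate 72 x 72 x 6 mm fixed on the rack's deck under the white insert, square to the rack; it stays there and shows where the white insert came from. Origin: centre of its underside
- rack: The fixed dark steel cooling rack, 100 mm (its x) by 294 mm (its y). Its deck is 24 mm above the table, with the three carriers on it in a row along its y at y = -80, 0 and +80 mm (which carrier is where changes). At each end stands an end plate 34 mm high; the one at its +y end is yellow, the other dark. Origin: centre of its underside, on the table
- crate: The fixed low plywood crate, open on top, 78 mm (its x) by 268 mm (its y). Floor 6 mm above the table, outer walls 8 mm thick and 16 mm high. Three ribs, 4 mm thick and 12 mm high, part it into four bays in a row along its y, with centres at y = -96, -32, +32 and +96 mm, each 60 mm (y) by 62 mm (x) inside. Origin: centre of its underside, on the table
- tag_yellow: The yellow end plate of the crate, 70 x 10 x 30 mm, fixed upright outside one of the crate's two ends, 139 mm from the crate's middle (y = +139 or -139 mm of the crate; which end changes); a grey plate is at the other end. Origin: centre of its underside
- block_mid (a point): The loose wooden block, pale wood, 46 x 46 x 66 mm, about 0.09 kg, standing on end on the table between rack and crate, at any yaw. The point is at its centre, 33 mm above its foot; z is up along it, x and y are square to its sides
There are look-alikes about, which are no part of the job. Several things have the shape of the tag_yellow; the one meant has the colours described above.

How it is judged:
By the outcome, as a careful person would: the job done as asked, in the order asked, and still so for the second after the job is handed in, with the robot touching nothing.
It also fails if it takes over 106 s, if anything falls off the work surface, if the arm or the gripper's body presses on something with over 40 N, if the wrist force passes 120 N, or if a joint passes its speed limit or range.

## Working session

There is one attempt and no reset: what is moved stays moved. The work goes in short steps, Python scripts to look and compute and a tool call to move; the robot and the scene stay as the last step left them, time stands still between calls to the robot, and variables do not carry over. Pictures are saved under pics/ and viewed, at most 14 in all, crops included, and the job is handed in when it is done.

Besides the shell and the picture viewer there is one more tool, called as name(argument=value, ...) on one line, values as JSON. play_rows: Moves the arm, as the interface text tells. Its arguments: {"type":"object","properties":{"linear":{"type":"array","items":{"type":"array","items":{"type":"number"}}},"turn":{"type":"array","items":{"type":"number"}},"hand":{"type":"number"}},"required":["linear","turn"]}

```bash
mkdir -p pics
python3 - <<'E'
from plant import *
import cv2
for n in ["side","top"]:
    im=grab_frame(n); cv2.imwrite(f"pics/{n}0.png",im[:,:,::-1])
    c=camera_info(n); print(n,c)
    for t in ["blue","green","white","carrier_blue","carrier_green","carrier_white","rack","crate","tag_yellow","block_mid"]:
        print(t,[(round(d['p'],2),[round(float(v)) for v in d['location']]) for d in trace(n,t)[:4]])
print(camera_info("wrist")); s=state(); print(s)
E
```

```text
side {'camera_matrix': array([[415.76413817,   0.        , 257.22422817],
       [  0.        , 415.76413817, 188.38172591],
       [  0.        ,   0.        ,   1.        ]]), 'origin': array([-0.02175921, -0.79647779,  0.83996182]), 'attitude': array([-0.39968023,  0.87289626, -0.25786737,  0.1086842 ])}
blue [(0.87, [213, 128])]
green [(0.71, [227, 144])]
white [(0.65, [242, 149]), (0.57, [211, 127])]
carrier_blue [(0.55, [208, 142])]
carrier_green []
carrier_white [(0.64, [244, 165])]
rack [(0.73, [227, 141]), (0.57, [231, 161])]
crate [(0.63, [308, 242])]
tag_yellow [(0.89, [282, 350]), (0.64, [330, 281]), (0.51, [230, 302])]
block_mid [(0.92, [298, 168])]
top {'camera_matrix': array([[480.98969476,   0.        , 250.04409213],
       [  0.        , 480.98969476, 196.52120009],
       [  0.        ,   0.        ,   1.        ]]), 'origin': array([ 0.32041398, -0.04611971,  1.44841005]), 'attitude': array([ 0.02212801, -0.70341314,  0.70977136, -0.03073969])}
blue [(0.83, [124, 181])]
green [(0.72, [148, 175])]
white [(0.89, [177, 170])]
carrier_blue [(0.48, [134, 188])]
carrier
[... 756 characters left out ...]
'joint_pos': array([ 1.18797035e+00,  5.27135433e-02,  1.61289712e+00,  2.49016876e-06,
        1.47601454e+00, -1.18986452e-01]), 'joint_vel': array([-0.00033056,  0.00019968,  0.0004315 , -0.00154999,  0.00099128,
        0.00022777]), 'joint_efforts': array([-1.87565042e-04, -3.93676794e+01, -3.70475221e+01, -4.00428746e-05,
        3.24471575e-04,  1.68317115e-05]), 'tool_pos': array([0.16297583, 0.6033547 , 0.23129689]), 'tool_rot': array([-5.24148403e-06,  1.31537584e-01,  9.91311184e-01, -1.54577025e-05]), 'contact_force': array([-0.03698353,  0.27785956,  0.1154069 ]), 'ft_torque': array([ 0.03914569, -0.03566252, -0.04083307]), 'grasp_force': 0.0, 'gripper_width': 1.001970060959844}
```

View pics/top0.png

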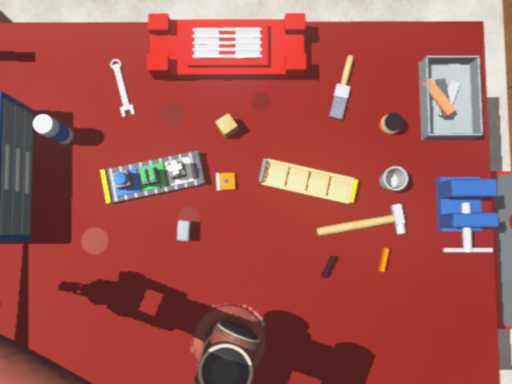

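View pics/side0.png

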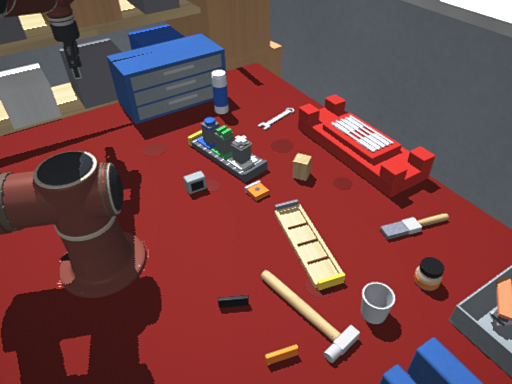

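White is farthest from the rack's yellow end (108,187), so the order is white, then green, then blue, starting at the crate's yellow end (354,190).

Possible mix-ups, in top-view pixels:
- **Yellow tag:** crate tag (354,190) against the orange bar (384,260), the black bar (330,267) and the rack's yellow end (106,187).
- **Block:** pale wood block (227,125) against the grey cube (184,230) and the orange plate (226,181).

Next I'll fit poses by silhouette and make one close crop.

```bash
cat > h.py <<'E'
from plant import *
import numpy as np, cv2
from scipy.optimize import minimize
from scipy.spatial.transform import Rotation as R
def rot(q): return R.from_quat(np.r_[q[1:],q[0]]).as_matrix()
def cam(n,s=None):
    c=camera_info(n); K=c["camera_matrix"]
    if n!="wrist": return K,rot(c["attitude"]),np.array(c["origin"])
    s=s or state(); T=np.eye(4); T[:3,:3]=rot(s["tool_rot"]); T[:3,3]=s["tool_pos"]
    M=T@c["mount"]; return K,M[:3,:3],M[:3,3]
def proj(C,P):
    K,A,o=C; p=(np.atleast_2d(P)-o)@A@K.T; return p[:,:2]/p[:,2:]
def ray(C,uv,z):
    K,A,o=C; d=A@np.linalg.solve(K,[*uv,1]); return o+d*(z-o[2])/d[2]
def box(cx,cy,z0,z1,dx,dy):
    return np.array([[cx+a*dx/2,cy+b*dy/2,z] for a in(-1,1) for b in(-1,1) for z in(z0,z1)])
CORE=[box(0,0,0,.066,.044,.044),box(0,0,.066,.08,.03,.03)]
BLOCK=[box(0,0,0,.066,.046,.046)]
CRATE=[box(0,0,0,.016,.078,.268)]
CAR=[box(0,0,0,.006,.072,.072)]
TAG=[box(0,0,0,.03,.07,.01)]
def sil(C,boxes,x,y,a,z):
    m=np.zeros((768,1024),np.uint8); c,s=np.cos(a),np.sin(a)
    for b in boxes:
        P=b@np.array([[c,s,0],[-s,c,0],[0,0,1]])+[x,y,z]
        h=cv2.convexHull((proj(C,P)*2+.5).astype(np.float32))
        cv2.fillConvexPoly(m,np.round(h*16).astype(np.int32),255,cv2.LINE_8,4)
    return cv2.GaussianBlur(m,(0,0),2).astype(np.float32)/255
def fit(views,boxes,p0,z=0):
    """views: list of (cam, region). returns x,y,yaw,cost"""
    D=[(C,cv2.GaussianBlur(cv2.resize(r.astype(np.uint8)*255,(1024,768)),(0,0),2).astype(np.float32)/255) for C,r in views]
    f=lambda p:sum(np.abs(sil(C,boxes,p[0],p[1],p[2],z)-r).sum()/r.sum() for C,r in D)/len(D)
    best=None
    for da in (0,.4,-.4):
        q=np.array([p0[0],p0[1],p0[2]+da]); S=np.vstack([q,q+[.01,0,0],q+[0,.01,0],q+[0,0,.15]])
        r=minimize(f,q,method="Nelder-Mead",options=dict(initial_simplex=S,xatol=1e-4,fatol=1e-4))
        if best is None or r.fun<best.fun: best=r
    return [*np.round(best.x,4),round(float(best.fun),3)]
E
python3 - <<'E'
from h import *
im={}
for n in("side","top"): im[n]=grab_frame(n)
V={n:cam(n) for n in("side","top")}
reg=lambda n,t,i=0:trace(n,t)[i]
for t,b,z,zc in [("crate",CRATE,0,.01),("block_mid",BLOCK,0,.04),("blue",CORE,.03,.07),("green",CORE,.03,.07),("white",CORE,.03,.07)]:
    d={n:trace(n,t)[0] for n in V}
    p=ray(V["top"],d["top"]["location"],z+zc)
    for use in (["top"],["side"],["top","side"]):
        print(t,use,fit([(V[n],d[n]["region"]) for n in use],b,[p[0],p[1],-.2 if t=="crate" else .15],z))
for t in["carrier_blue","carrier_green","carrier_white"]:
    for d in trace("top",t)[:1]: print(t,ray(V["top"],d["location"],.03).round(3))
c=im["top"][95:275,90:420]; cv2.imwrite("pics/crop1.png",cv2.resize(c,None,fx=2.4,fy=2.4,interpolation=cv2.INTER_CUBIC)[:,:,::-1])
print(state()["time"])
E
```

```text
crate ['top'] [np.float64(0.4739), np.float64(-0.2377), np.float64(-0.2267), 0.023]
crate ['side'] [np.float64(0.4743), np.float64(-0.231), np.float64(-0.2395), 0.111]
crate ['top', 'side'] [np.float64(0.4732), np.float64(-0.2375), np.float64(-0.2344), 0.078]
block_mid ['top'] [np.float64(0.6395), np.float64(0.0041), np.float64(0.6333), 0.127]
block_mid ['side'] [np.float64(0.6351), np.float64(0.0013), np.float64(0.71), 0.074]
block_mid ['top', 'side'] [np.float64(0.6379), np.float64(0.003), np.float64(0.6395), 0.127]
blue ['top'] [np.float64(0.4761), np.float64(0.2997), np.float64(0.2035), 0.063]
blue ['side'] [np.float64(0.4693), np.float64(0.2999), np.float64(1.0571), 0.241]
blue ['top', 'side'] [np.float64(0.4756), np.float64(0.2998), np.float64(0.1313), 0.223]
green ['top'] [np.float64(0.4868), np.float64(0.2237), np.float64(0.1949), 0.166]
green ['side'] [np.float64(0.4829), np.float64(0.2223), np.float64(0.7712), 0.13]
green ['top', 'side'] [np.float64(0.4859), np.float64(0.2229), np.float64(0.1702), 0.168]
white ['top'] [np.float64(0.5049), np.float64(0.1478), np.float64(0.2166), 0.051]
white ['side'] [np.float64(0.5033), np.float64(0.1451), np.float64(-0.1711), 0.118]
white ['top', 'side'] [np.float64(0.5047), np.float64(0.1476), np.float64(0.2267), 0.112]
carrier_blue [0.457 0.271 0.03 ]
carrier_green [0.501 0.191 0.03 ]
carrier_white [0.485 0.123 0.03 ]
1.85
```

View pics/crop1.png

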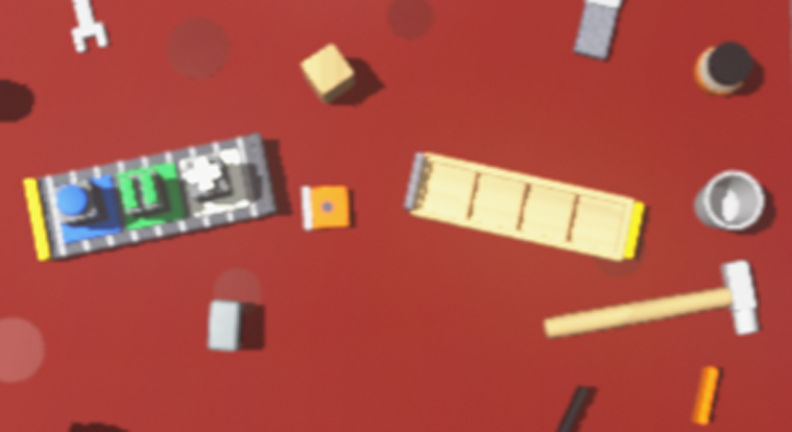

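The crop shows the crate's yellow tag at its right end (637,230), a grey plate at its left, and the pale block at (327,73). The rack order from its yellow end is blue, green, white. First I'll move over white.

play_rows(linear=[[0.0285,-0.038,-0.003],[0.0285,-0.038,-0.003],[0.0285,-0.038,-0.003],[0.0285,-0.038,-0.003],[0.0285,-0.038,-0.003],[0.0285,-0.038,-0.003]], turn=[-5.3,-5.3,-5.3,-5.3,-5.3,-5.3], hand=0.0854)

```text
time: 2.6
tool_pos: [0.3347, 0.3741, 0.2135]
tool_rot: [0.0, 0.399, 0.917, 0.0]
contact_force: [0.6, 0.1, 0.5]
gripper_width: 1.0
grasp_force: 0.0
```

play_rows(linear=[[0.0285,-0.038,-0.003],[0.0285,-0.038,-0.003],[0.0285,-0.038,-0.003],[0.0285,-0.038,-0.003],[0.0285,-0.038,-0.003],[0.0285,-0.038,-0.003],[0,0,0],[0,0,0]], turn=[-5.3,-5.3,-5.3,-5.3,-5.3,-5.3,0,0])

```text
time: 3.6
tool_pos: [0.5047, 0.1475, 0.1953]
tool_rot: [-0.0, 0.634, 0.773, 0.0]
contact_force: [-0.3, 0.3, 1.0]
gripper_width: 1.003
grasp_force: 0.0
```

```bash
cat >> h.py <<'E'
def look(name,things,n="wrist"):
    s=state(); im=grab_frame(n); C=cam(n,s)
    th=R.from_matrix(rot(s["tool_rot"])).as_matrix()[:2,1]
    print("tcp",s["tool_pos"].round(4),"close deg",np.degrees(np.arctan2(th[1],th[0])).round(2),"t",s["time"])
    cv2.imwrite(f"pics/{name}.png",im[:,:,::-1])
    for t,b,z,p0 in things:
        for d in trace(n,t)[:2]:
            r=fit([(C,d["region"])],b,p0,z); print(t,round(d["p"],2),r[:2],np.degrees(r[2]).round(1),r[3])
E
python3 - <<'E'
from h import *
look("w1",[("white",CORE,.03,[.505,.147,.2]),("green",CORE,.03,[.486,.223,.2]),("blue",CORE,.03,[.476,.3,.2])])
E
```

```text
tcp [0.5047 0.1475 0.1953] close deg 11.29 t 3.6
white 0.59 [np.float64(0.5038), np.float64(0.1481)] 12.7 0.042
white 0.39 [np.float64(0.4924), np.float64(0.1944)] 46.7 2.837
green 0.78 [np.float64(0.4853), np.float64(0.2247)] 12.8 0.024
blue 0.93 [np.float64(0.4744), np.float64(0.3026)] 14.2 0.022
```

View pics/w1.png

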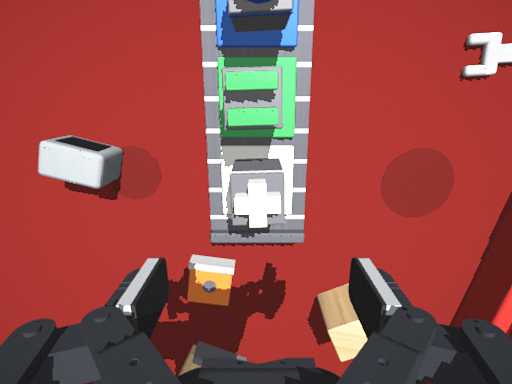

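The view shows white's cross at (257,203), green at (252,98), blue at the top, and the fingers straddling the row. Descending on white.

play_rows(linear=[[-0.001,0.0005,-0.04],[0,0,-0.04],[0,0,-0.035],[0,0,-0.024],[0,0,0]], turn=[1.4,0,0,0,0])

```text
time: 4.42
tool_pos: [0.5017, 0.1483, 0.0542]
tool_rot: [-0.002, 0.624, 0.781, -0.002]
contact_force: [-0.0, -0.3, 0.9]
gripper_width: 1.0
grasp_force: 0.0
```

play_rows(linear=[[0,0,0],[0,0,0],[0,0,0],[0,0,0],[0,0,0]], turn=[0,0,0,0,0], hand=0.03)

```text
time: 5.05
tool_pos: [0.5052, 0.1481, 0.0581]
tool_rot: [0.001, 0.625, 0.781, 0.001]
contact_force: [-0.3, 0.8, 7.1]
gripper_width: 0.509
grasp_force: 62.8
```

play_rows(linear=[[0,0,0.03],[0,0,0.05],[-0.002,-0.019,0.02],[-0.005,-0.045,0],[-0.005,-0.05,0],[-0.006,-0.05,0],[-0.006,-0.05,0],[-0.006,-0.05,0]], turn=[0,0,-2.6,-2.6,-2.6,-2.6,-2.6,-2.6])

```text
time: 6.05
tool_pos: [0.4728, -0.1174, 0.1554]
tool_rot: [-0.001, 0.725, 0.688, -0.0]
contact_force: [0.9, -0.7, -4.0]
gripper_width: 0.504
grasp_force: 62.5
```

play_rows(linear=[[-0.006,-0.05,0],[-0.006,-0.05,0],[-0.005,-0.05,0],[-0.003,-0.04,0],[-0.002,-0.025,0],[0,0,0],[0,0,0]], turn=[-2.6,-2.6,-2.6,-2.6,0,0,0])

```text
time: 6.92
tool_pos: [0.4519, -0.33, 0.1557]
tool_rot: [-0.001, 0.784, 0.621, 0.0]
contact_force: [0.8, 1.3, -3.0]
gripper_width: 0.506
grasp_force: 62.3
```

Run:
```python
from h import *
look("w2",[])
```

```text
tcp [ 0.4519 -0.33    0.1557] close deg -13.26 t 6.925
```

View pics/w2.png

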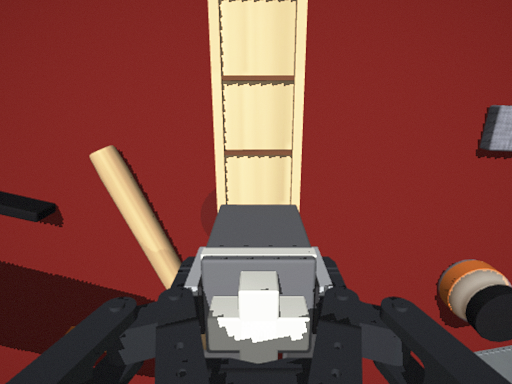

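The view shows the white core upright between the fingers at (260,300). Ribs are at rows ~78 and ~153, and crate walls at cols ~213 to 300. I'll check the crate position from the ribs.

Run:
```python
from h import *
C=cam("wrist"); a=-.2305; u=np.array([-np.sin(a),np.cos(a)]); v=np.array([np.cos(a),np.sin(a)])
c=np.array([.4738,-.2375])
for uv in [(258,77.5),(258,152.5)]:
    d=ray(C,uv,.012)[:2]-c; print(uv,"crate y",(d@u).round(4),"x",(d@v).round(4))
for uv in [(212,50),(306,50),(216,180),(301,180)]:
    d=ray(C,uv,.016)[:2]-c; print(uv,"crate y",(d@u).round(4),"x",(d@v).round(4))
d=np.array([.4519,-.33])-c; print(d@u,d@v)
```

```text
(258, 77.5) crate y 0.0009 x -0.0008
(258, 152.5) crate y -0.063 x -0.0008
(212, 50) crate y 0.0217 x -0.0384
(306, 50) crate y 0.0217 x 0.0384
(216, 180) crate y -0.0879 x -0.0397
(301, 180) crate y -0.0879 x 0.0389
-0.09505695510786881 -0.00018784467151975246
```

The crate agrees to within 1 mm. Lowering.

play_rows(linear=[[0,0,-0.045],[0,0,-0.04],[0,0,-0.025],[0,0,-0.009],[0,0,-0.0025],[0,0,-0.001],[0,0,0]], turn=[0,0,0,0,0,0,0])

```text
time: 7.85
tool_pos: [0.4527, -0.3317, 0.0351]
tool_rot: [0.001, 0.784, 0.62, 0.0]
contact_force: [0.9, 0.6, -3.0]
gripper_width: 0.507
grasp_force: 62.3
```

play_rows(linear=[[0,0,-0.001],[0,0,0]], turn=[0,0])

```text
time: 8.1
tool_pos: [0.4526, -0.3318, 0.0342]
tool_rot: [0.001, 0.784, 0.62, 0.0]
contact_force: [-1.0, 0.7, 3.7]
gripper_width: 0.509
grasp_force: 62.8
```

play_rows(linear=[[0,0,-0.001],[0,0,0]], turn=[0,0])

```text
time: 8.35
tool_pos: [0.4527, -0.3318, 0.0341]
tool_rot: [0.001, 0.784, 0.62, 0.0]
contact_force: [-4.0, 3.4, 10.5]
gripper_width: 0.507
grasp_force: 64.0
```

play_rows(linear=[[0,0,0],[0,0,0],[0,0,0],[0,0,0.03],[0,0,0.05],[0,0.01,0.06],[0,0.04,0.03],[0,0,0]], turn=[0,0,0,0,0,0,0,0], hand=0.0854)

```text
time: 9.35
tool_pos: [0.4535, -0.2808, 0.2055]
tool_rot: [0.003, 0.784, 0.621, 0.001]
contact_force: [-0.3, -0.8, 0.7]
gripper_width: 0.998
grasp_force: 0.0
```

Run:
```python
from h import *
look("w3",[("white",CORE,.006,[.452,-.332,-.23])])
```

```text
tcp [ 0.4535 -0.2808  0.2055] close deg -13.18 t 9.35
white 0.9 [np.float64(0.4524), np.float64(-0.3316)] -12.8 0.036
```

View pics/w3.png

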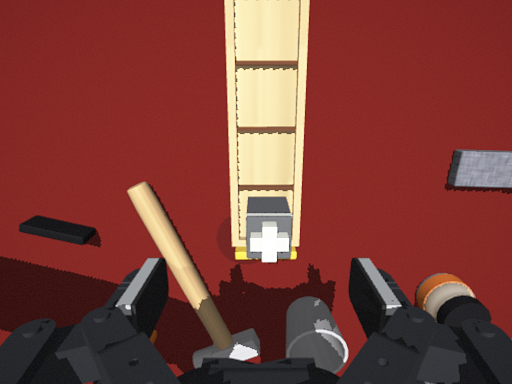

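White stands flat in the yellow-end bay, core at (268,235) and tag at (265,254). Next is green.

play_rows(linear=[[0.002,0.03,0],[0.003,0.05,0],[0.003,0.055,0],[0.003,0.055,0],[0.003,0.055,0],[0.003,0.055,0],[0.003,0.055,0],[0.003,0.055,0]], turn=[2.6,2.6,2.6,2.6,2.6,2.6,2.6,2.6])

```text
time: 10.45
tool_pos: [0.4743, 0.1299, 0.1994]
tool_rot: [-0.001, 0.659, 0.752, -0.001]
contact_force: [0.5, -1.2, 0.4]
gripper_width: 1.002
grasp_force: 0.0
```

play_rows(linear=[[0.003,0.045,-0.01],[0.003,0.035,-0.02],[0.002,0.015,-0.015],[0,0,0],[0,0,0]], turn=[2.6,2.6,0,0,0])

```text
time: 11.08
tool_pos: [0.4833, 0.2227, 0.1567]
tool_rot: [0.0, 0.625, 0.78, -0.0]
contact_force: [-0.2, 0.6, 0.7]
gripper_width: 0.995
grasp_force: 0.0
```

Run:
```python
from h import *
look("w4",[("green",CORE,.03,[.485,.225,.22]),("blue",CORE,.03,[.4744,.3026,.25])])
```

```text
tcp [0.4833 0.2227 0.1567] close deg 12.59 t 11.075
green 0.83 [np.float64(0.4855), np.float64(0.223)] 13.1 0.05
blue 0.94 [np.float64(0.4744), np.float64(0.302)] 14.3 0.022
```

Measured: +0.002, +0.001, and down to z=0.057.

play_rows(linear=[[0.002,0.001,-0.03],[0,0,-0.035],[0,0,-0.025],[0,0,-0.01],[0,0,0]], turn=[0.4,0,0,0,0])

```text
time: 11.85
tool_pos: [0.4851, 0.2245, 0.057]
tool_rot: [-0.0, 0.622, 0.783, -0.0]
contact_force: [0.3, -0.4, 0.2]
gripper_width: 0.997
grasp_force: 0.0
```

play_rows(linear=[[0,0,0],[0,0,0],[0,0,0],[0,0,0],[0,0,0]], turn=[0,0,0,0,0], hand=0.03)

```text
time: 12.48
tool_pos: [0.4858, 0.2252, 0.0582]
tool_rot: [0.001, 0.622, 0.783, 0.001]
contact_force: [-0.5, -0.2, 6.2]
gripper_width: 0.508
grasp_force: 63.3
```

play_rows(linear=[[0,0,0.03],[0,0,0.05],[0,-0.0175,0.02],[-0.002,-0.045,0],[-0.002,-0.05,0],[-0.002,-0.05,0],[-0.002,-0.05,0],[-0.002,-0.05,0]], turn=[0,0,-2.6,-2.6,-2.6,-2.6,-2.6,-2.6])

```text
time: 13.48
tool_pos: [0.4735, -0.0389, 0.1551]
tool_rot: [-0.001, 0.723, 0.691, -0.001]
contact_force: [0.7, 0.1, -3.7]
gripper_width: 0.507
grasp_force: 62.9
```

play_rows(linear=[[-0.002,-0.05,0],[-0.002,-0.05,0],[-0.002,-0.05,0],[-0.002,-0.05,0],[-0.001,-0.03,0],[0,0,0],[0,0,0]], turn=[-2.6,-2.6,-2.6,-2.6,-0.2,0,0])

```text
time: 14.35
tool_pos: [0.4652, -0.2666, 0.1553]
tool_rot: [-0.001, 0.783, 0.622, -0.0]
contact_force: [-0.5, 0.5, -4.8]
gripper_width: 0.509
grasp_force: 62.8
```

Run:
```python
from h import *
look("w5",[])
```

```text
tcp [ 0.4652 -0.2666  0.1553] close deg -13.11 t 14.35
```

View pics/w5.png

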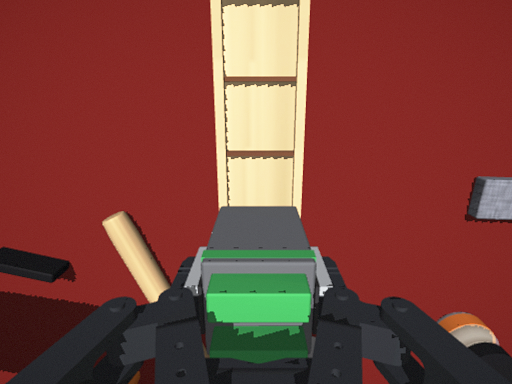

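Green is held upright and ribs show at rows 78 and 153, the same layout as before one bay over. So it is above the second bay. Lowering.

play_rows(linear=[[0.001,0,-0.045],[0,0,-0.04],[0,0,-0.025],[0,0,-0.009],[0,0,-0.002],[0,0,-0.001],[0,0,0]], turn=[0,0,0,0,0,0,0])

```text
time: 15.28
tool_pos: [0.4678, -0.2682, 0.0361]
tool_rot: [0.001, 0.783, 0.622, 0.0]
contact_force: [-0.0, 0.9, -4.7]
gripper_width: 0.508
grasp_force: 62.7
```

play_rows(linear=[[0,0,-0.001],[0,0,0]], turn=[0,0])

```text
time: 15.52
tool_pos: [0.4672, -0.2679, 0.0342]
tool_rot: [0.0, 0.783, 0.622, 0.0]
contact_force: [0.6, 0.5, -3.7]
gripper_width: 0.51
grasp_force: 63.0
```

play_rows(linear=[[0,0,-0.001],[0,0,0]], turn=[0,0])

```text
time: 15.78
tool_pos: [0.4672, -0.2679, 0.0342]
tool_rot: [-0.0, 0.783, 0.622, -0.0]
contact_force: [-3.8, 2.6, 5.3]
gripper_width: 0.507
grasp_force: 63.8
```

play_rows(linear=[[0,0,0],[0,0,0],[0,0,0],[0,0,0.03],[0,0,0.05],[0,0.01,0.06],[0,0.04,0.03],[0,0,0]], turn=[0,0,0,0,0,0,0,0], hand=0.0854)

```text
time: 16.77
tool_pos: [0.4687, -0.2172, 0.2067]
tool_rot: [0.003, 0.782, 0.623, 0.001]
contact_force: [-0.1, -1.1, 0.1]
gripper_width: 0.999
grasp_force: 0.0
```

Run:
```python
from h import *
look("w6",[("white",CORE,.006,[.452,-.332,-.23]),("green",CORE,.006,[.467,-.268,-.23])])
```

```text
tcp [ 0.4687 -0.2172  0.2067] close deg -12.97 t 16.775
white 0.7 [np.float64(0.452), np.float64(-0.3328)] -13.4 0.307
green 0.79 [np.float64(0.4665), np.float64(-0.2696)] -13.1 0.028
```

play_rows(linear=[[0,0.03,0],[0.001,0.055,0],[0.001,0.06,0],[0.001,0.06,0],[0.001,0.06,0],[0.001,0.06,0],[0.001,0.06,0],[0.001,0.055,0]], turn=[2.7,2.7,2.7,2.7,2.7,2.7,2.7,2.7])

```text
time: 17.92
tool_pos: [0.4734, 0.2235, 0.2005]
tool_rot: [-0.001, 0.652, 0.758, -0.002]
contact_force: [0.6, -0.7, -0.4]
gripper_width: 1.001
grasp_force: 0.0
```

play_rows(linear=[[0,0.045,-0.01],[0,0.03,-0.02],[0,0.005,-0.015],[0,0,0],[0,0,0]], turn=[2.7,2.7,0,0,0])

```text
time: 18.55
tool_pos: [0.4744, 0.3012, 0.1578]
tool_rot: [0.0, 0.617, 0.787, -0.0]
contact_force: [0.6, 0.1, -0.2]
gripper_width: 1.002
grasp_force: 0.0
```

Run:
```python
from h import *
look("w7",[("blue",CORE,.03,[.4744,.3026,.25])])
```

```text
tcp [0.4744 0.3012 0.1578] close deg 13.78 t 18.55
blue 0.71 [np.float64(0.4742), np.float64(0.302)] 14.2 0.031
```

play_rows(linear=[[0,0.001,-0.03],[0,0,-0.035],[0,0,-0.025],[0,0,-0.01],[0,0,0]], turn=[0.4,0,0,0,0])

```text
time: 19.27
tool_pos: [0.4742, 0.3031, 0.0581]
tool_rot: [0.0, 0.614, 0.789, 0.0]
contact_force: [0.5, 1.2, 0.5]
gripper_width: 0.997
grasp_force: 0.0
```

play_rows(linear=[[0,0,0],[0,0,0],[0,0,0],[0,0,0],[0,0,0]], turn=[0,0,0,0,0], hand=0.03)

```text
time: 19.9
tool_pos: [0.4748, 0.3038, 0.0592]
tool_rot: [0.0, 0.614, 0.79, 0.001]
contact_force: [-0.9, 0.2, 6.5]
gripper_width: 0.51
grasp_force: 63.3
```

play_rows(linear=[[0,0,0.03],[0,0,0.05],[0,-0.018,0.02],[0.0005,-0.045,0],[0.0005,-0.05,0],[0.0005,-0.05,0],[0.001,-0.05,0],[0.001,-0.05,0]], turn=[0,0,-2.7,-2.7,-2.7,-2.7,-2.7,-2.7])

```text
time: 20.9
tool_pos: [0.4761, 0.0389, 0.1561]
tool_rot: [-0.001, 0.719, 0.695, -0.001]
contact_force: [-0.0, 0.2, -4.4]
gripper_width: 0.509
grasp_force: 62.8
```

play_rows(linear=[[0.001,-0.05,0],[0.001,-0.05,0],[0.001,-0.05,0],[0,-0.05,0],[0,-0.045,0],[0,0,0],[0,0,0]], turn=[-2.7,-2.7,-2.7,-2.7,-0.4,0,0])

```text
time: 21.78
tool_pos: [0.4796, -0.2039, 0.1563]
tool_rot: [-0.001, 0.783, 0.622, -0.0]
contact_force: [-0.3, 0.1, -4.8]
gripper_width: 0.506
grasp_force: 62.7
```

Run:
```python
from h import *
look("w8",[])
```

```text
tcp [ 0.4796 -0.2039  0.1563] close deg -13.13 t 21.775
```

View pics/w8.png

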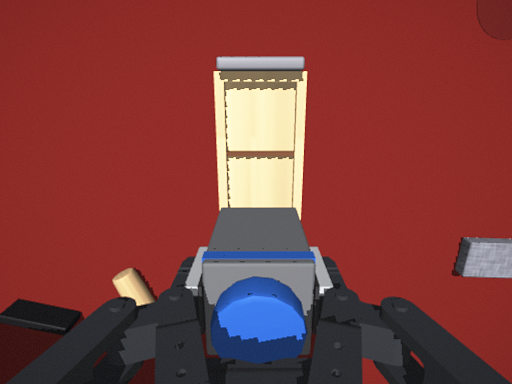

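Blue is upright over the third bay, with a rib at row 153 and the grey end at row 63. TCP contact height should be about 0.0352.

play_rows(linear=[[0.0015,-0.0005,-0.045],[0,0,-0.04],[0,0,-0.025],[0,0,-0.009],[0,0,-0.002],[0,0,-0.001],[0,0,0]], turn=[0,0,0,0,0,0,0])

```text
time: 22.7
tool_pos: [0.4828, -0.2056, 0.0371]
tool_rot: [0.001, 0.783, 0.622, 0.0]
contact_force: [0.8, 0.0, -4.6]
gripper_width: 0.51
grasp_force: 62.6
```

play_rows(linear=[[0,0,-0.0015],[0,0,0]], turn=[0,0])

```text
time: 22.95
tool_pos: [0.4827, -0.2057, 0.0353]
tool_rot: [0.001, 0.783, 0.622, 0.0]
contact_force: [2.0, -0.9, -1.2]
gripper_width: 0.505
grasp_force: 62.8
```

play_rows(linear=[[0,0,-0.0005],[0,0,0]], turn=[0,0])

```text
time: 23.2
tool_pos: [0.4827, -0.2057, 0.0352]
tool_rot: [0.001, 0.783, 0.622, 0.0]
contact_force: [-1.8, -0.1, 5.7]
gripper_width: 0.504
grasp_force: 63.8
```

play_rows(linear=[[0,0,0],[0,0,0],[0,0,0],[0,0,0.03],[0,0,0.05],[0,0.01,0.06],[0,0.04,0.02],[0,0,0]], turn=[0,0,0,0,0,0,0,0], hand=0.0854)

```text
time: 24.2
tool_pos: [0.4832, -0.1542, 0.1965]
tool_rot: [0.002, 0.782, 0.623, 0.001]
contact_force: [0.0, -0.6, -1.1]
gripper_width: 1.002
grasp_force: 0.0
```

Run:
```python
from h import *
look("w9",[("blue",CORE,.006,[.481,-.206,-.23])])
```

```text
tcp [ 0.4832 -0.1542  0.1965] close deg -12.96 t 24.2
blue 0.79 [np.float64(0.4826), np.float64(-0.2074)] -10.9 0.056
blue 0.41 [np.float64(0.495), np.float64(-0.1024)] -40.7 14.254
```

play_rows(linear=[[0.022,0.023,0],[0.022,0.023,0],[0.022,0.023,0],[0.022,0.023,0],[0.022,0.023,0],[0.022,0.023,0],[0.022,0.021,0],[0,0,0]], turn=[-5.8,-5.8,-5.8,-5.8,-5.8,-5.8,-5.7,0], hand=0.07)

```text
time: 25.3
tool_pos: [0.6361, 0.0041, 0.1912]
tool_rot: [-0.001, 0.95, 0.313, -0.002]
contact_force: [0.4, 1.1, 0.0]
gripper_width: 0.817
grasp_force: 0.0
```

Run:
```python
from h import *
look("w10",[("block_mid",BLOCK,0,[.638,.003,-.93])])
```

```text
tcp [0.6361 0.0041 0.1912] close deg -53.54 t 25.3
block_mid 0.84 [np.float64(0.6378), np.float64(0.0044)] -54.9 0.039
```

View pics/w10.png

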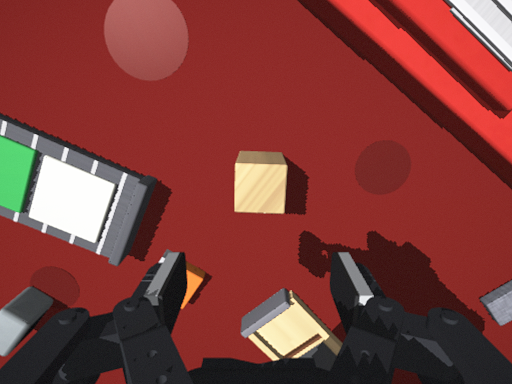

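View pics/w9.png

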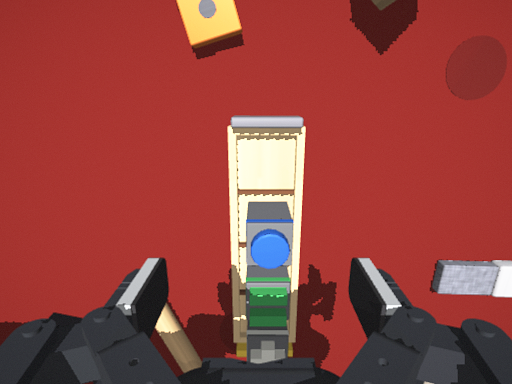

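Blue sits in the third bay at (270,225), green and white below it, fourth bay empty. The block at (262,185) is clear of the red fixture, so I'll grasp it.

play_rows(linear=[[0.0015,0,-0.045],[0,0,-0.045],[0,0,-0.04],[0,0,-0.025],[0,0,-0.007],[0,0,0]], turn=[-1.2,0,0,0,0,0])

```text
time: 26.15
tool_pos: [0.6372, 0.0032, 0.0318]
tool_rot: [-0.0, 0.953, 0.302, -0.0]
contact_force: [-0.4, -0.1, 0.6]
gripper_width: 0.817
grasp_force: 0.0
```

play_rows(linear=[[0,0,0],[0,0,0],[0,0,0],[0,0,0],[0,0,0]], turn=[0,0,0,0,0], hand=0.03)

```text
time: 26.78
tool_pos: [0.639, 0.0036, 0.034]
tool_rot: [0.001, 0.953, 0.302, 0.002]
contact_force: [-0.2, -0.5, 6.8]
gripper_width: 0.528
grasp_force: 63.3
```

play_rows(linear=[[0,0,0.04],[0,0,0.05],[-0.01,-0.0105,0.01],[-0.02,-0.02,0],[-0.025,-0.025,0],[-0.025,-0.026,0],[-0.025,-0.026,0],[-0.02,-0.02,0]], turn=[0,0,7,7,7,7,7,6.7])

```text
time: 27.78
tool_pos: [0.511, -0.1242, 0.1312]
tool_rot: [-0.0, 0.782, 0.623, -0.0]
contact_force: [-0.1, -0.5, -0.9]
gripper_width: 0.529
grasp_force: 62.8
```

play_rows(linear=[[-0.012,-0.012,0],[-0.005,-0.006,0],[0,0,0],[0,0,0]], turn=[0,0,0,0])

```text
time: 28.28
tool_pos: [0.4959, -0.1412, 0.1319]
tool_rot: [-0.0, 0.783, 0.622, 0.0]
contact_force: [0.9, 0.4, -1.5]
gripper_width: 0.531
grasp_force: 62.8
```

Run:
```python
from h import *
look("w11",[])
```

```text
tcp [ 0.4959 -0.1412  0.1319] close deg -13.1 t 28.275
```

View pics/w11.png

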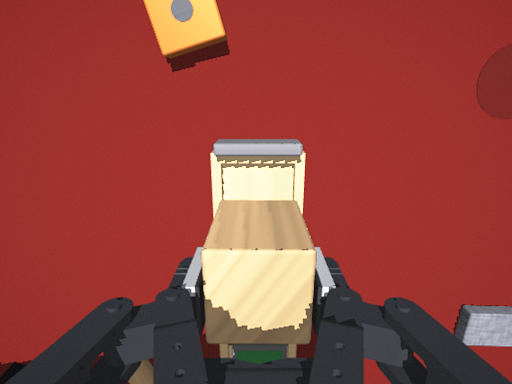

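The block is upright over the fourth bay, with the grey end plate at row 148. Lowering.

play_rows(linear=[[0,-0.0005,-0.03],[0,0,-0.03],[0,0,-0.02],[0,0,-0.007],[0,0,-0.002],[0,0,-0.001],[0,0,0]], turn=[0,0,0,0,0,0,0])

```text
time: 29.2
tool_pos: [0.4961, -0.1424, 0.0427]
tool_rot: [0.001, 0.783, 0.622, 0.0]
contact_force: [-0.2, -0.4, -0.3]
gripper_width: 0.529
grasp_force: 62.8
```

play_rows(linear=[[0,0,-0.002],[0,0,0]], turn=[0,0])

```text
time: 29.45
tool_pos: [0.4956, -0.1422, 0.04]
tool_rot: [0.0, 0.783, 0.622, 0.0]
contact_force: [-0.0, -0.3, -1.2]
gripper_width: 0.53
grasp_force: 62.8
```

play_rows(linear=[[0,0,-0.001],[0,0,0]], turn=[0,0])

```text
time: 29.7
tool_pos: [0.4957, -0.1423, 0.0399]
tool_rot: [-0.0, 0.783, 0.622, -0.0]
contact_force: [-3.7, 2.2, 5.5]
gripper_width: 0.531
grasp_force: 63.5
```

Landed; now release, retreat and check.

play_rows(linear=[[0,0,0],[0,0,0],[0,0,0],[0,0,0.03],[0,0,0.05],[0,0.01,0.06],[0,0.05,0.03],[0,0.05,0.03]], turn=[0,0,0,0,0,0,0,0], hand=0.0854)

```text
time: 30.7
tool_pos: [0.4955, -0.0313, 0.2404]
tool_rot: [0.001, 0.784, 0.621, 0.001]
contact_force: [0.6, 0.2, -0.3]
gripper_width: 0.997
grasp_force: 0.0
```

play_rows(linear=[[0,0.03,0],[0,0,0],[0,0,0]], turn=[0,0,0])

```text
time: 31.08
tool_pos: [0.4952, -0.0026, 0.2382]
tool_rot: [-0.0, 0.783, 0.622, -0.0]
contact_force: [-0.2, -0.2, 0.3]
gripper_width: 1.0
grasp_force: 0.0
```

Run:
```python
from h import *
look("w12",[("block_mid",BLOCK,.006,[.4957,-.1425,-.23]),("blue",CORE,.006,[.481,-.206,-.23])])
a=grab_frame("wrist"); b=grab_frame("side")[190:300,230:390]
cv2.imwrite("pics/f.png",np.hstack([cv2.resize(a,(400,300)),cv2.resize(b,(400,300),interpolation=cv2.INTER_CUBIC)])[:,:,::-1])
```

```text
tcp [ 0.4952 -0.0026  0.2382] close deg -13.12 t 31.075
block_mid 0.56 [np.float64(0.4719), np.float64(-0.1372)] -5.8 1.51
blue 0.8 [np.float64(0.4816), np.float64(-0.2065)] -11.2 0.436
```

View pics/f.png

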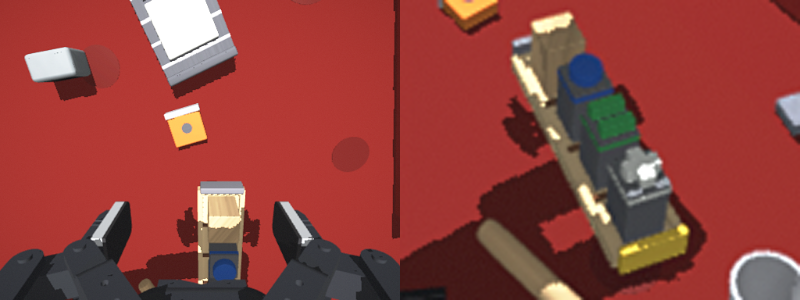

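The side view shows all four standing upright in their bays. From the yellow end (650,248) they are white, green, blue and the block (558,45), and the robot is clear.

```bash
python3 -c "
from plant import *
print(job_done())"
```

```text
the job is handed in; nothing more can be done
None
```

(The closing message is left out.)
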